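# Pump up the sample clamp until its indicator pin is out

### The arm

A 7-joint arm with a two-finger parallel gripper is mounted at the origin on the work surface. World frame = base frame: x ahead of the robot, y to its left, z up, the work surface at z = 0. Lengths are in m, angles in rad, forces in N, time in s.
With the tool pointing down it reaches from about 0.425 to 0.825 m from the base axis. Payload 3.6 kg.
Tool frame: the origin (TCP) lies midway between the tips of the shut fingers; the grasp point (between the pads) lies 19 mm behind it (ctrl.grip_depth is the distance from the TCP to the grasp point, in m); z points along the fingers, y is the line along which they close (so a half turn about z gives the same grasp; the last joint's range is limited). The gripper opens to 93 mm and grips with 3 to 60 N. Pads are 15 mm wide; open, the fingers measure 128 mm over their backs; the gripper's body (75 mm by 188 mm) begins 65 mm behind the grasp point.
Start: joints at [-1.254, 0.615, -0.013, 1.423, 0.008, 1.103, -0.04], TCP at [0.218, 0.612, 0.219] pointing down, gripper open.
Joint ranges: [-3.12, 3.12], [-0.3, 2.06], [-1.34, 1.32], [0.26, 2.42], [-1.36, 4.5], [0.01, 1.98], [-2.84, 2.84]. Speed limits (rad/s): [2.79, 2.79, 3.14, 3.14, 3.14, 3.14, 3.14].

### API

Orientations are given as a rotation vector (axis times angle).
In Python, from cell import ctrl, imaging, ticket, models gives the robot as it stands.
- The arm moves only by the shell command python3 -m creep 'ROWS' [FORCE]. ROWS is a JSON object of lists of equal length, an entry for each row: "rotation": the turn, a rotation vector about the tool's x, y, z in rad, a list of three; "xyz": the shift along the tool's x, y, z in m, a list of three; "hand": the opening, from 0 (shut) to 1 (fully open). A call has 1 to 20 rows; each row is the pose to reach, as a shift and turn from the pose commanded when the call began, along the tool's axes at that moment; what a row does not reach only later rows make up. A row lasts 1/12 s, in which the tool goes at most 41.7 mm and 7.16 degrees, less where a joint would pass 70% of its speed; a pose out of reach is approached as far as the arm can. A call with a gripper value outside its range is refused whole. The fingers move at their own pace and stop on an object; FORCE is the grip in N (left out, the last holds). Time passes only in rows, so rows that repeat a pose let the fingers close. It gives the time, the measured TCP pose, the force, the opening and the grip force at its end, in the units of the state.
- ctrl.get_state(): the state, without advancing time (a new reading comes with each control period).
- imaging.grab_frame(name): name is "side" or "top"; returns the picture (480x640x3 uint8, blue, green, red); there is no depth.
- imaging.camera_params(name): a dict with "vfov" (degrees; the focal length in pixels is half the picture's height over the tangent of half this angle, whatever the lens; pixels are square), "cx", "cy" (the principal point, pixels), "pose" (4x4, takes a point from camera to world coordinates). Camera axes: x right, y up, looking along -z (the intrinsics and any distortion apply to the point x, -y, -z); pixel columns grow to the right and rows downward; lengths in m; the calibration is good to about 2 mm. A picture is of the moment at which its call begins. camera_params takes no time and is no camera call.
- ticket.hand_in(): hands the job in; it is judged then, once.
Trained networks look in the newest picture that a camera, given by its name, has taken for a name from the list of things; names that differ only in an ending like _2 or _b are one class to them, and where a whole thing is asked for, a point or a joint stands for the part that bears it (a point fixed in the world has none). Each returns a list of dicts, best first, with "conf" (0 to 1); they miss things now and then, are a little off and sometimes report something else, mostly with a low value. They report only what shows in the picture. A call takes as long as a camera call. They do not tell look-alikes from the thing itself.
- models.cut_out(query, camera): "region" (480x640 bool, what is visible of it) and "bbox" ([left, top, width, height] in pixels, round what is visible of it).
- models.mark_of(query, camera): "point" ([row, column] in pixels: a listed point, or the origin of a listed thing).
The state is a dict: "t": time; "joint_positions": joint angles; "dq": joint speeds; "joint_efforts": joint torques, N m; "position": TCP position; "orientation": TCP orientation; "force": force on the tool from outside, world axes, zero at the start; "ft_torque": the same for the moment, N m; "grip_width": finger opening in m; "grip_force": force on a finger pad.
Only numpy, scipy, OpenCV 4.12 (cv2) and the standard library are available. Lean on these libraries where they do the work, as an engineer would, in place of code of your own. Each camera call takes 0.05 s, during which the arm holds its last target. There are 200 camera calls.

### The job

Pressurise the hydraulic clamp that holds the board sample: press the round plunger knob of its hand pump right down and let it come all the way up again, over and over with full strokes, until the indicator pin in the tower beside it stands fully out. Then let the plunger come back up and move clear. Only push on the knob: do not touch the pin, and leave the bottle, jar and wrench where they are.

Things in the scene. Friction and masses are not known exactly. Their poses are not given: they have to be found in the camera images.
- fixture: The clamp unit, fixed to the bench: an aluminium base plate 130 mm (x) by 200 mm (y) by 12 mm thick. Origin at the centre of the plate's underside, on the bench; z up. On the plate stand the white round hand pump (56 mm across, 140 mm high, at x -15, y +60 mm), the grey square indicator tower (44 by 40 mm, top 93 mm above the bench, at x -15, y -15 mm) and a low clamp (62 mm high, at y -75 mm) on a green circuit board sample.
- knob_top (a point): Centre of the flat top of the round aluminium plunger knob (44 mm across, 13 mm thick) on top of the pump; it moves with the knob. 185 mm above the bench when the plunger is up, 160 mm when fully pressed.
- plunger (a joint): How far the plunger is pressed straight down, in m: 0 = fully up, 0.025 = fully down against a hard stop. A spring brings it back up by itself well within half a second; it takes 5 N to start, up to about 15 N near the bottom. A stroke of less than about 20 mm, or one begun before the plunger is back up, may raise the pin too little or not at all.
- indicator (a joint): How far the indicator pin has risen, in m: it starts somewhere between 0 and 0.016, each full stroke raises it by about 8 mm (the first by 4 to 12 mm), and at 0.040 it is fully out and more strokes raise it no further. It stays where it is between strokes.
- pin_tip (a point): Centre of the top end of the indicator pin, a bare steel rod 10 mm across standing upright in the middle of the tower. 100 mm above the bench (7 mm proud of the tower) at indicator 0, 140 mm when fully out; the slightly wider ring round its lower part then comes out of the tower.
- pin: The indicator pin itself; origin on its axis, 40 mm below its tip. Not to be touched.
- bottle: Bystander: loose white plastic bottle, 52 mm across, 130 mm high, upright; origin at the centre of its underside.
- jar: Bystander: loose amber jar, 60 mm across, 70 mm high, upright; origin at the centre of its underside.
- wrench: Bystander: loose steel wrench lying flat on the bench beyond the clamp unit; origin at the centre of its underside, length along x.
There are look-alikes about, which are no part of the job. Several things look just like the fixture: the one meant starts nearest to the robot's base.

How it is judged:
On the way, in this order (a step that is already met when the one before it is completed fails the run):
1. the plunger is pressed down for the first stroke (value of joint plunger above 0.018 m).
2. the plunger has come back up (value of joint plunger below 0.004 m).
3. the plunger is pressed down again (value of joint plunger above 0.018 m).
4. the indicator pin is fully out (value of joint indicator above 0.037 m).
5. the plunger has come back up for good (value of joint plunger below 0.003 m), for 0.2 s.
At the end, for the whole second after the job is handed in: The indicator pin stands at least 37 mm up (fully out is 40), the plunger is back within 3 mm of its top, and the bottle, jar and wrench are at rest within 20 mm of where they were, bottle and jar upright (value of joint indicator above 0.037 m and value of joint plunger below 0.003 m and distance of each of bottle, jar, wrench from where it was at the start of the episode below 0.02 m and angle between each of bottle, jar's own z axis and vertical below 0.1 rad and linear speed of each of bottle, jar, wrench below 0.02 m/s); the robot touches nothing.
It fails at once if the robot touches the indicator pin (contact force between pin and the fingers above 0.5 N or contact force between pin and the arm above 0.5 N).
It fails at once if the bottle, jar or wrench is pushed away, lifted or knocked over (distance of any of bottle, jar, wrench from where it was at the start of the episode above 0.025 m or angle between any of bottle, jar's own z axis and vertical above 0.3 rad).
It also fails if it takes over 48 s, if anything falls off the work surface, if the arm or the gripper's body presses on something with over 40 N, if the wrist force passes 120 N, or if a joint passes its speed limit or range.

## Working session

There is one attempt and no reset: what is moved stays moved. The work goes in short steps, Python scripts to look and compute and a shell command to move; the robot and the scene stay as the last step left them, time stands still between calls to the robot, and variables do not carry over. Pictures are saved under pics/ and viewed, at most 10 in all, crops included, and the job is handed in when it is done.

```bash
ls; mkdir -p pics; python3 - <<'E'
from cell import ctrl, imaging, ticket, models
import cv2,numpy as np
ims=[]
for n in("top","side"):
    im=imaging.grab_frame(n); cv2.imwrite(f"pics/{n}0.png",im)
    p=imaging.camera_params(n); print(n,{k:(np.round(v,4).tolist() if k=="pose" else v) for k,v in p.items()})
    for q in("knob_top","fixture","pin_tip","bottle","jar"):
        print(q,[(np.round(d["point"],1).tolist(),round(d["conf"],2)) for d in models.mark_of(q,n)])
s=ctrl.get_state();print(s["t"],s["position"],s["orientation"],s["force"],s["grip_width"])
E
```

```text
pics
top {'vfov': 42.8321458404194, 'cx': 328.53854755067516, 'cy': 240.84438995845562, 'pose': [[0.0168, 0.9928, -0.1187, 0.4292], [-0.9994, 0.0205, 0.0296, -0.046], [0.0318, 0.1181, 0.9925, 1.3587], [0.0, 0.0, 0.0, 1.0]]}
knob_top [([257.9, 289.0], 0.86), ([153.5, 156.4], 0.65), ([175.0, 428.1], 0.61), ([319.3, 491.3], 0.55)]
fixture [([194.8, 440.4], 0.89), ([326.2, 493.0], 0.72), ([267.4, 319.8], 0.69), ([177.1, 206.6], 0.56)]
pin_tip [([334.1, 509.7], 0.38)]
bottle [([250.1, 245.9], 0.7)]
jar [([296.7, 404.8], 0.7)]
side {'vfov': 45.00828676054343, 'cx': 318.7607452763368, 'cy': 256.50814423848664, 'pose': [[0.7207, 0.4487, -0.5284, -0.0862], [-0.6929, 0.442, -0.5697, -0.777], [-0.022, 0.7767, 0.6295, 0.9274], [0.0, 0.0, 0.0, 1.0]]}
knob_top [([235.4, 286.8], 0.71), ([365.2, 390.5], 0.69), ([256.5, 439.3], 0.68), ([162.9, 274.9], 0.61)]
fixture [([229.7, 295.4], 0.97), ([331.4, 449.4], 0.87), ([454.0, 405.1], 0.7), ([313.8, 309.1], 0.56)]
pin_tip [([310.6, 458.3], 0.59), ([298.7, 301.6], 0.43), ([432.0, 404.9], 0.42), ([286.0, 302.7], 0.36)]
bottle [([266.5, 271.2], 0.56)]
jar [([373.0, 350.0], 0.95)]
0.6 [0.21842656 0.61217021 0.21863753] [-5.35743710e-01 -3.09551383e+00  7.81208468e-05] [-0.02240565  0.68751588 -0.17754074] 0.09311761792242174
```

```bash
cat > h.py <<'E'
from cell import ctrl, imaging, ticket, models
import numpy as np
def ray(n,r,c):
    p=imaging.camera_params(n);f=240/np.tan(np.radians(p["vfov"])/2);T=np.array(p["pose"])
    return T[:3,3],T[:3,:3]@np.array([(c-p["cx"])/f,-(r-p["cy"])/f,-1])
def at(n,r,c,z):
    o,d=ray(n,r,c);return o+d*(z-o[2])/d[2]
def pix(n,P):
    p=imaging.camera_params(n);f=240/np.tan(np.radians(p["vfov"])/2);T=np.array(p["pose"])
    q=T[:3,:3].T@(np.array(P)-T[:3,3]);return p["cy"]+f*q[1]/q[2],p["cx"]-f*q[0]/q[2]
E
python3 - <<'E'
from h import *
K={"top":[(257.9,289),(153.5,156.4),(175,428.1),(319.3,491.3)],"side":[(235.4,286.8),(365.2,390.5),(256.5,439.3),(162.9,274.9)]}
F={"top":[(194.8,440.4),(326.2,493.),(267.4,319.8),(177.1,206.6)],"side":[(229.7,295.4),(331.4,449.4),(454.,405.1),(313.8,309.1)]}
for n in K:
    for z,L,l in((.185,K,"knob"),(0,F,"fix")):
        for r,c in L[n]: P=at(n,r,c,z);print(n,l,(r,c),P.round(3),np.hypot(*P[:2]).round(3))
E
```

```text
top knob (257.9, 289) [ 0.535 -0.006  0.185] 0.535
top knob (153.5, 156.4) [0.734 0.257 0.185] 0.778
top knob (175, 428.1) [ 0.704 -0.275  0.185] 0.756
top knob (319.3, 491.3) [ 0.424 -0.396  0.185] 0.58
top fix (194.8, 440.4) [ 0.702 -0.339  0.   ] 0.78
top fix (326.2, 493.0) [ 0.408 -0.455  0.   ] 0.611
top fix (267.4, 319.8) [ 0.532 -0.068  0.   ] 0.536
top fix (177.1, 206.6) [0.731 0.19  0.   ] 0.755
side knob (235.4, 286.8) [ 0.539 -0.005  0.185] 0.539
side knob (365.2, 390.5) [ 0.423 -0.394  0.185] 0.578
side knob (256.5, 439.3) [ 0.708 -0.279  0.185] 0.761
side knob (162.9, 274.9) [0.721 0.248 0.185] 0.763
side fix (229.7, 295.4) [0.728 0.19  0.   ] 0.752
side fix (331.4, 449.4) [ 0.713 -0.327 -0.   ] 0.784
side fix (454.0, 405.1) [ 0.413 -0.451  0.   ] 0.611
side fix (313.8, 309.1) [ 0.534 -0.071 -0.   ] 0.539
```

View pics/top0.png

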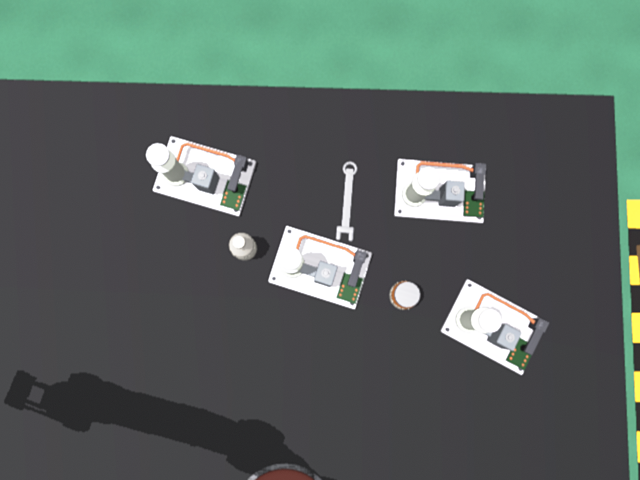

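View pics/side0.png

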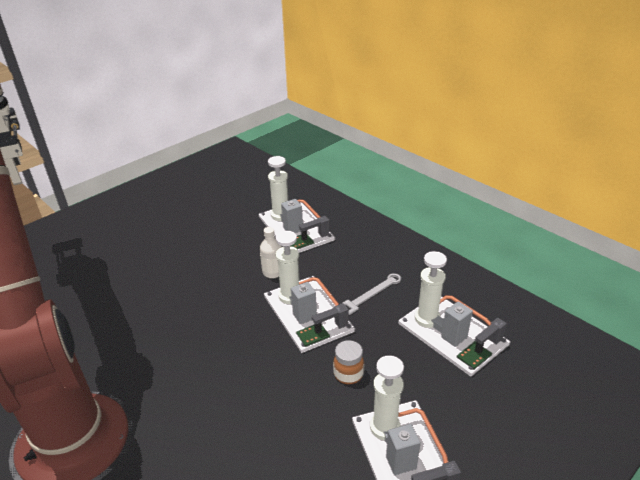

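```bash
python3 - <<'E'
from h import *
import cv2
from scipy.spatial.transform import Rotation as R
im=cv2.imread("pics/top0.png")[215:320,255:385];cv2.imwrite("pics/crop.png",cv2.resize(im,None,fx=5,fy=5,interpolation=cv2.INTER_CUBIC))
s=ctrl.get_state();M=R.from_rotvec(s["orientation"]).as_matrix();print(M.round(4))
for n in("top","side"):
    for d in models.cut_out("knob_top",n): print(n,d["bbox"],round(d["conf"],2))
for z in(.245,.195): print(z,(M.T@(np.array([.537,-.0055,z])-s["position"])).round(4))
E
```

```text
[[-9.418e-01  3.361e-01 -1.000e-04]
 [ 3.361e-01  9.418e-01 -0.000e+00]
 [ 1.000e-04 -1.000e-04 -1.000e+00]]
top [476.5, 308.1, 22.3, 23.8] 0.97
top [148.2, 141.5, 21.4, 24.3] 0.85
top [278.2, 248.8, 27.1, 19.7] 0.76
top [418.2, 166.2, 23.0, 24.5] 0.58
side [378.2, 358.0, 26.5, 28.9] 0.8
side [269.6, 156.9, 18.4, 20.9] 0.79
side [426.2, 250.7, 17.5, 25.3] 0.71
side [278.2, 231.9, 16.5, 25.7] 0.67
side [262.1, 234.5, 90.8, 116.2] 0.33
0.245 [-0.5076 -0.4747 -0.0264]
0.195 [-0.5076 -0.4747  0.0236]
```

View pics/crop.png

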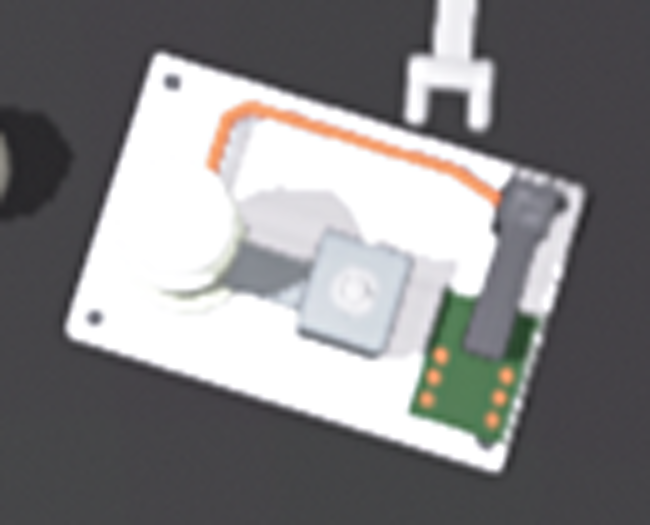

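Four fixtures stand at top-camera (col,row) (320,267), (207,177), (440,195) and (493,326). Their base distances are 0.54, 0.75, 0.78 and 0.61 m, so the one meant is (320,267). The crop confirms it: pump knob at about (291,259), tower right of it, bottle to the left, wrench beyond.

```bash
python3 -m creep '{"xyz":[[-0.02,-0.02,-0.026],[-0.05,-0.045,-0.03],[-0.08,-0.07,-0.03],[-0.11,-0.1,-0.03],[-0.508,-0.475,-0.03],[-0.508,-0.475,-0.03],[-0.508,-0.475,-0.03],[-0.508,-0.475,-0.03],[-0.508,-0.475,-0.03],[-0.508,-0.475,-0.03],[-0.508,-0.475,-0.03],[-0.508,-0.475,-0.03],[-0.508,-0.475,-0.03],[-0.508,-0.475,-0.03],[-0.508,-0.475,-0.03],[-0.508,-0.475,-0.03],[-0.508,-0.475,-0.03],[-0.508,-0.475,-0.03],[-0.508,-0.475,-0.03],[-0.508,-0.475,-0.03]],"rotation":[[0,0,0],[0,0,0],[0,0,0],[0,0,0],[0,0,0],[0,0,0],[0,0,0],[0,0,0],[0,0,0],[0,0,0],[0,0,0],[0,0,0],[0,0,0],[0,0,0],[0,0,0],[0,0,0],[0,0,0],[0,0,0],[0,0,0],[0,0,0]],"hand":[0,0,0,0,0,0,0,0,0,0,0,0,0,0,0,0,0,0,0,0]}' 20
python3 - <<'E'
from h import *
import cv2
im=imaging.grab_frame("side");s=ctrl.get_state();print(s["t"],s["position"],s["force"],s["grip_width"],pix("side",s["position"]),pix("side",[.537,-.0055,.185]))
cv2.imwrite("pics/side1.png",cv2.resize(im[140:340,200:440],None,fx=3,fy=3,interpolation=cv2.INTER_CUBIC))
E
```

```text
t: 2.37
position: [0.537, -0.0053, 0.2485]
orientation: [-0.536, -3.095, -0.001]
force: [0.2, -0.6, 0.3]
grip_width: 0.0009
grip_force: 0.0
2.4167 [ 0.53671497 -0.0039738   0.24851153] [-0.21253805  1.18322663 -0.12144489] 0.00026885174483210015 (np.float64(211.07058377382194), np.float64(284.0642726819268)) (np.float64(235.88683761712477), np.float64(286.4141851022299))
```

View pics/side1.png

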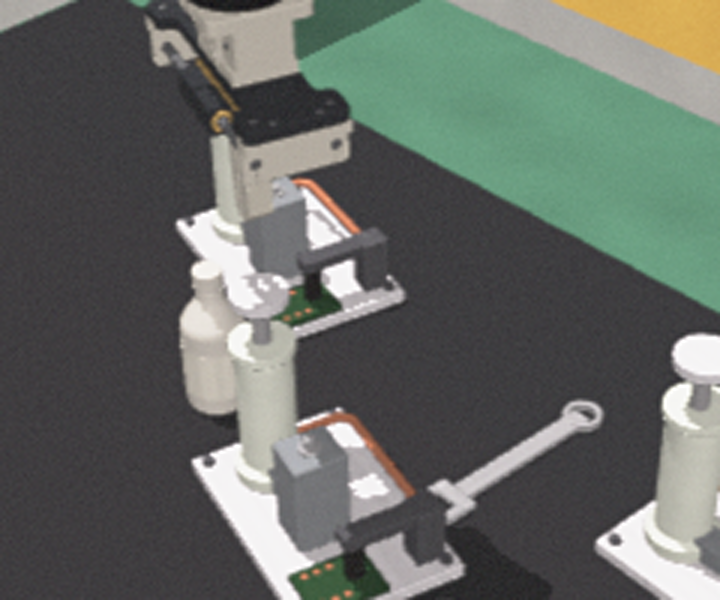

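The crop shows the fingertips right above the target knob (knob top at about full-picture col 286, row 238), which matches the projection. First stroke, gently.

```bash
python3 -m creep '{"xyz":[[0,0,0.03],[0,0,0.055],[0,0,0.065],[0,0,0.075],[0,0,0.083],[0,0,0.086],[0,0,0.086],[0,0,0.086]],"rotation":[[0,0,0],[0,0,0],[0,0,0],[0,0,0],[0,0,0],[0,0,0],[0,0,0],[0,0,0]],"hand":[0,0,0,0,0,0,0,0]}'
```

```text
t: 3.08
position: [0.5351, -0.0029, 0.1641]
orientation: [-0.53, -3.092, -0.003]
force: [-5.0, 1.9, 10.4]
grip_width: 0.0002
grip_force: 4.7
```

```bash
python3 -m creep '{"xyz":[[0,0,0.003],[0,0,0.005],[0,0,0.005],[0,0,0.005]],"rotation":[[0,0,0],[0,0,0],[0,0,0],[0,0,0]],"hand":[0,0,0,0]}'
```

```text
t: 3.42
position: [0.5352, -0.0029, 0.1603]
orientation: [-0.53, -3.093, -0.004]
force: [-7.9, 2.1, 16.1]
grip_width: 0.0004
grip_force: 7.5
```

```bash
python3 -m creep '{"xyz":[[0,0,-0.02],[0,0,-0.036],[0,0,-0.036],[0,0,-0.036],[0,0,-0.036],[0,0,-0.036],[0,0,-0.036],[0,0,-0.036],[0,0,-0.036]],"rotation":[[0,0,0],[0,0,0],[0,0,0],[0,0,0],[0,0,0],[0,0,0],[0,0,0],[0,0,0],[0,0,0]],"hand":[0,0,0,0,0,0,0,0,0]}'
python3 -m creep '{"xyz":[[0,0,0.011],[0,0,0.02],[0,0,0.029],[0,0,0.036],[0,0,0.036],[0,0,0.036]],"rotation":[[0,0,0],[0,0,0],[0,0,0],[0,0,0],[0,0,0],[0,0,0]],"hand":[0,0,0,0,0,0]}'
python3 -m creep '{"xyz":[[0,0,-0.02],[0,0,-0.036],[0,0,-0.036],[0,0,-0.036],[0,0,-0.036],[0,0,-0.036],[0,0,-0.036],[0,0,-0.036],[0,0,-0.036]],"rotation":[[0,0,0],[0,0,0],[0,0,0],[0,0,0],[0,0,0],[0,0,0],[0,0,0],[0,0,0],[0,0,0]],"hand":[0,0,0,0,0,0,0,0,0]}'
python3 - <<'E'
from h import *
import cv2
im=imaging.grab_frame("side");s=ctrl.get_state();print(s["t"],s["position"],s["force"])
print([(np.round(d["point"],1).tolist(),round(d["conf"],2)) for d in models.mark_of("pin_tip","side")])
for z in(.1,.11,.12,.13,.14): print(z,np.round(pix("side",[.514,-.077,z]),1))
cv2.imwrite("pics/side2.png",cv2.resize(im[200:340,230:380],None,fx=4,fy=4,interpolation=cv2.INTER_CUBIC))
E
```

```text
t: 4.17
position: [0.537, -0.006, 0.1931]
orientation: [-0.536, -3.094, 0.001]
force: [0.4, -0.4, 0.2]
grip_width: 0.0006
grip_force: 0.0
t: 4.67
position: [0.5388, -0.0061, 0.1603]
orientation: [0.536, 3.092, 0.002]
force: [-3.4, 0.6, 15.5]
grip_width: 0.0008
grip_force: 7.4
t: 5.42
position: [0.537, -0.0059, 0.1931]
orientation: [-0.536, -3.094, 0.001]
force: [0.6, 0.3, 0.2]
grip_width: 0.0
grip_force: 0.0
5.4667 [ 0.53707232 -0.00593571  0.19324758] [0.28291572 0.43781048 0.18471499]
[([430.4, 406.0], 0.54), ([308.1, 459.1], 0.51), ([281.8, 298.8], 0.5)]
0.1 [286.5 302.7]
0.11 [283.  302.6]
0.12 [279.4 302.4]
0.13 [275.8 302.2]
0.14 [272.2 302. ]
```

View pics/side2.png

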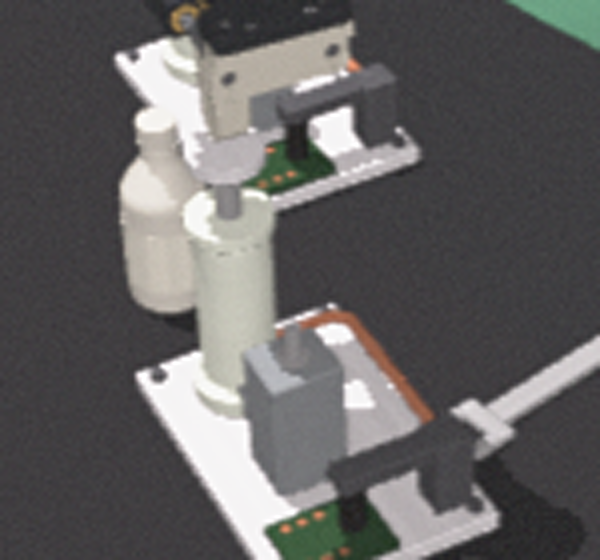

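The side crop shows the knob back up and the pin out of the tower, tip near crop (293,325), about 13 mm up. Strokes work; three more.

```bash
python3 -m creep '{"xyz":[[0,0,0.011],[0,0,0.02],[0,0,0.029],[0,0,0.037],[0,0,0.037],[0,0,0.037],[0,0,0.016],[0,0,0],[0,0,0],[0,0,0],[0,0,0],[0,0,0],[0,0,0],[0,0,0],[0,0,0]],"rotation":[[0,0,0],[0,0,0],[0,0,0],[0,0,0],[0,0,0],[0,0,0],[0,0,0],[0,0,0],[0,0,0],[0,0,0],[0,0,0],[0,0,0],[0,0,0],[0,0,0],[0,0,0]],"hand":[0,0,0,0,0,0,0,0,0,0,0,0,0,0,0]}'
python3 -m creep '{"xyz":[[0,0,0.011],[0,0,0.02],[0,0,0.029],[0,0,0.037],[0,0,0.037],[0,0,0.037],[0,0,0.016],[0,0,0],[0,0,0],[0,0,0],[0,0,0],[0,0,0],[0,0,0],[0,0,0],[0,0,0]],"rotation":[[0,0,0],[0,0,0],[0,0,0],[0,0,0],[0,0,0],[0,0,0],[0,0,0],[0,0,0],[0,0,0],[0,0,0],[0,0,0],[0,0,0],[0,0,0],[0,0,0],[0,0,0]],"hand":[0,0,0,0,0,0,0,0,0,0,0,0,0,0,0]}'
python3 -m creep '{"xyz":[[0,0,0.011],[0,0,0.02],[0,0,0.029],[0,0,0.037],[0,0,0.037],[0,0,0.037],[0,0,0.016],[0,0,0],[0,0,0],[0,0,0],[0,0,0],[0,0,0],[0,0,0],[0,0,0],[0,0,0]],"rotation":[[0,0,0],[0,0,0],[0,0,0],[0,0,0],[0,0,0],[0,0,0],[0,0,0],[0,0,0],[0,0,0],[0,0,0],[0,0,0],[0,0,0],[0,0,0],[0,0,0],[0,0,0]],"hand":[0,0,0,0,0,0,0,0,0,0,0,0,0,0,0]}'
python3 - <<'E'
from h import *
import cv2
im=imaging.grab_frame("side");s=ctrl.get_state();print(s["t"],s["position"],s["force"])
print([(np.round(d["point"],1).tolist(),round(d["conf"],2)) for d in models.mark_of("pin_tip","side")])
cv2.imwrite("pics/side3.png",cv2.resize(im[200:340,230:380],None,fx=4,fy=4,interpolation=cv2.INTER_CUBIC))
E
```

```text
t: 6.77
position: [0.537, -0.0059, 0.1931]
orientation: [-0.535, -3.094, 0.0]
force: [0.5, -0.2, 0.2]
grip_width: 0.0004
grip_force: 0.0
t: 8.02
position: [0.537, -0.0059, 0.193]
orientation: [-0.536, -3.094, 0.001]
force: [0.1, -0.5, -0.6]
grip_width: 0.0006
grip_force: 0.0
t: 9.27
position: [0.537, -0.006, 0.193]
orientation: [-0.535, -3.094, 0.001]
force: [-0.4, -0.3, 0.0]
grip_width: 0.0003
grip_force: 0.0
9.3167 [ 0.53707724 -0.00593874  0.19320359] [ 0.65548485 -0.23785269  0.06899883]
[([431.7, 406.8], 0.6), ([271.0, 302.0], 0.42), ([308.5, 455.1], 0.37), ([269.0, 272.2], 0.23)]
```

View pics/side3.png

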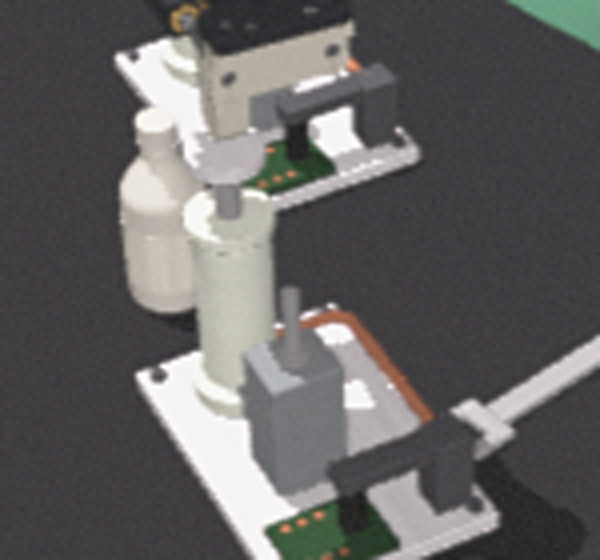

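The pin tip is at crop (290,290), about full-picture row 272, so it is near fully out. Two more strokes make sure, then I move clear.

```bash
python3 -m creep '{"xyz":[[0,0,0.011],[0,0,0.02],[0,0,0.029],[0,0,0.037],[0,0,0.037],[0,0,0.037],[0,0,0.016],[0,0,0],[0,0,0],[0,0,0],[0,0,0],[0,0,0],[0,0,0],[0,0,0],[0,0,0]],"rotation":[[0,0,0],[0,0,0],[0,0,0],[0,0,0],[0,0,0],[0,0,0],[0,0,0],[0,0,0],[0,0,0],[0,0,0],[0,0,0],[0,0,0],[0,0,0],[0,0,0],[0,0,0]],"hand":[0,0,0,0,0,0,0,0,0,0,0,0,0,0,0]}'
python3 -m creep '{"xyz":[[0,0,0.011],[0,0,0.02],[0,0,0.029],[0,0,0.037],[0,0,0.037],[0,0,0.037],[0,0,0.016],[0,0,0],[0,0,-0.03],[0,0,-0.06],[0,0,-0.08],[0,0,-0.08],[0,0,-0.08],[0,0,-0.08],[0,0,-0.08]],"rotation":[[0,0,0],[0,0,0],[0,0,0],[0,0,0],[0,0,0],[0,0,0],[0,0,0],[0,0,0],[0,0,0],[0,0,0],[0,0,0],[0,0,0],[0,0,0],[0,0,0],[0,0,0]],"hand":[0,0,0,0,0,0,0,0,0,0,0,0,0,0,0]}'
python3 - <<'E'
from h import *
import cv2
im=imaging.grab_frame("side")
print([(np.round(d["point"],1).tolist(),round(d["conf"],2)) for q in("pin_tip","knob_top") for d in models.mark_of(q,"side")])
cv2.imwrite("pics/side4.png",cv2.resize(im[200:340,230:380],None,fx=4,fy=4,interpolation=cv2.INTER_CUBIC))
E
```

```text
t: 10.62
position: [0.537, -0.0059, 0.193]
orientation: [-0.536, -3.094, 0.001]
force: [0.5, 1.1, -0.3]
grip_width: 0.0005
grip_force: 0.0
t: 11.87
position: [0.5362, -0.0058, 0.2719]
orientation: [-0.535, -3.092, 0.001]
force: [-0.6, 0.3, -0.5]
grip_width: 0.0003
grip_force: 0.0
[([432.3, 403.8], 0.6), ([273.8, 301.9], 0.58), ([307.5, 457.4], 0.52), ([259.0, 438.7], 0.78), ([369.1, 392.6], 0.75), ([234.2, 287.4], 0.52)]
```

View pics/side4.png

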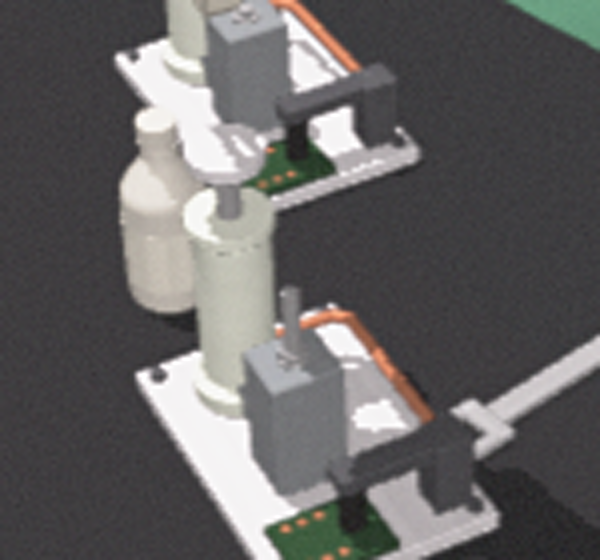

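The pin tip stays at crop (290,290) after the two extra strokes, so it is saturated and fully out. The knob is up at crop (225,150), the bottle and wrench have not moved, and the gripper is clear.

```bash
python3 -c "
from cell import ticket
print(ticket.hand_in())"
```

```text
the job is handed in; nothing more can be done
None
```

I pumped the clamp with seven full strokes until the indicator pin stood fully out (two extra strokes raised it no further). The plunger then came back up, the gripper moved clear, and I handed the job in at about 12 s; no verdict was shown.

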